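# Load the cassette scanner and latch its window

## Robot

A 6-joint arm with a two-finger parallel gripper is mounted at the origin on a cart in front of the work surface, level with it; the furniture and walls round the work are solid. World frame = base frame: x ahead of the robot, y to its left, z up, the work surface at z = 0. Lengths are in m, angles in degrees, forces in N, time in s.
With the tool pointing down it reaches from about 0.35 to 0.875 m from the base axis. Payload 4.2 kg.
Tool frame: the origin (TCP) lies on the centre line of the jaws, within the pads' length; the fingertips stand 19 mm ahead of it and the grasp point (between the pads) is the TCP; x points along the fingers, y is the direction in which the jaws open and shut, and the axes are right-handed (so a half turn about x gives the same grasp; the last joint's range is limited). The gripper opens to 87 mm and grips with 3 to 60 N. Pads are 19 mm wide; open, the fingers measure 117 mm over their backs; the gripper's body (75 mm by 190 mm) begins 51 mm behind the grasp point.
Start: joints at [82.655, 22.042, 0.453, 0, -68.411, -14.817], TCP at [0.236, 0.579, 0.242] pointing down, gripper open.
Joint ranges: [-179.83, 179.83], [-69.29, 118.12], [-61.27, 80.66], [-181.25, 117.63], [-171.15, -9.14], [-177.46, 177.46]. Speed limits (degrees/s): [159.86, 159.86, 180, 180, 180, 180].

## Interface

Orientations are given as a 3x3 rotation matrix whose columns are the frame's x, y, z axes.
In Python, from station import r, viewer, job, spotter gives the robot as it stands.
- The arm moves only by the tool play_rows, never from a script. Its argument "commands" is a list of rows, each an object of numbers: "fingers": the gripper command: -1 is fully open, 1 is shut, values between are in proportion; "tx", "ty", "tz": the shift along the tool's x, y, z normalised to -1 to 1, where 1 is 750 mm; "ax", "ay", "az": the turn, a rotation vector about the tool's x, y, z normalised to -1 to 1, where 1 is pi rad. In form: [{"fingers": .., "tx": .., "ty": .., "tz": .., "ax": .., "ay": .., "az": ..}, ...]. A call has 1 to 5 rows; each row is the pose to reach, as a shift and turn from the pose commanded when the call began, along the tool's axes at that moment, turning the shorter way round; what a row does not reach only later rows make up. A row lasts 1/12 s, in which the tool goes at most 41.7 mm and 7.16 degrees, less where a joint would pass 70% of its speed; a pose out of reach is approached as far as the arm can. A call with a number of a shift or a turn outside -1 to 1 is refused whole. A call with a gripper value outside its range is refused whole. The fingers move at their own pace and stop on an object; the grip force is fixed at half the most. Time passes only in rows, so rows that repeat a pose let the fingers close. It gives the time, the measured TCP pose, the force and the opening at its end, in the units of the state.
- r.sense(): the state, without advancing time (a new reading comes with each control period).
- viewer.capture(name): name is "side" or "top" or "wrist"; returns a dict with "image" (384x512x3 uint8, red, green, blue), "fx", "fy", "cx", "cy" (pixels), "R" (3x3) and "t" (3): a world point X has camera coordinates R X + t; the wrist camera has in their place "mount" (4x4, takes a point from camera to tool coordinates, whose origin is the TCP and whose axes are the tool frame's). Camera axes: x right, y down, z forward; pixel columns grow to the right and rows downward; lengths in m; the calibration is good to about 2 mm. A picture is of the moment at which its call begins: read the wrist's pose just before it. There is no depth.
- job.finish_job(): hands the job in, once; it reports no verdict.
Trained networks look in a picture, given as the dict that the camera call returned (one of the last four; its "shot" number tells which), for a name from the list of things; names that differ only in an ending like _2 or _b are one class to them, and where a whole thing is asked for, a point or a joint stands for the part that bears it (a point fixed in the world has none). Each returns a list of dicts, best first, with "score" (0 to 1); they miss things now and then, are a little off and sometimes report something else, mostly with a low value. They report only what shows in the picture. A call takes as long as a camera call. They do not tell look-alikes from the thing itself.
- spotter.find_in(name, picture): "uv" ([column, row] in pixels, amid what is visible of it).
- spotter.silhouettes(name, picture): "region" (384x512 bool, what is visible of it) and "uv" ([column, row] in pixels, amid what is visible of it).
The state is a dict: "time_s": time; "joints": joint angles; "joint_velocities": joint speeds; "effort": joint torques, N m; "tcp_pos": TCP position; "ee_rot": TCP orientation; "wrist_force": force on the tool from outside, world axes, zero at the start; "moment": the same for the moment, N m; "gripper_width": opening from 0.0 (shut) to 1.0 (fully open).
Only numpy, scipy, OpenCV 4.12 (cv2) and the standard library are available. Lean on these libraries where they do the work, as an engineer would, in place of code of your own. Each camera call takes 0.05 s, during which the arm holds its last target. There are 200 camera calls.

## Task

Put the tissue cassette into the open well of the white scanner, lying flat with its wax block up. Then push the scanner's sliding clear window over it until the spring catch clicks in behind the tooth and the window stays shut by itself; go home gently by feel, do not ram the rubber buffer, and leave the mould, the label roll and the dropper bottle alone.

Things in the scene. Friction and masses are not known exactly. Their poses are not given: they have to be found in the camera images.
- scanner: low white housing fixed to the bench, spanning x -75 to 75, y -140 to 180 mm about its origin on the bench; z up. Top face 50 mm high, aluminium window rails on both long sides up to 67 mm. The window shuts toward +y. On the +y end stands a steel strike plate with a wedge tooth and a rubber buffer; it is adjustable: up to 20 mm nearer or farther in y at each start, not measured
- well (a point): centre of the well's floor: (0, 42, 26) mm in the scanner's frame, same axes. The well is 116 mm (x) by 84 mm (y), 24 mm deep below the housing's top face, open upward where the window is not over it
- window (a joint): how far the clear sliding window (124 by 124 mm, frame up to 71 mm high, catch on it up to 84 mm) has moved toward shut, m. 0 = fully back; its leading edge lies at scanner y = value - 4 mm (starts at 0 to 20 mm). About 1.5 N of friction; stays where left. Latches at a value from 86 to 130 mm, depending on the strike plate
- grip_bar (a point): centre of the window's upright black grip bar near its trailing (-y) edge, at scanner x = 0: 70 mm long (scanner x), 12 mm thick (scanner y), from 60 to 102 mm above the bench (centre 81 mm); moves with the window. Push its -y face toward scanner +y, or pinch it from above
- catch (a joint): lift of the steel spring catch (roller nose) on the window's leading edge, m: 0 = free; climbs the tooth to about 7 mm (4 to 8 N of push over the last 11 mm or so), then drops with a click to 2 mm on the ledge behind the tooth and holds the window shut
- buffer (a joint): compression of the rubber buffer, m, 7 N per mm. The window's leading edge meets it about 1 mm before the catch drops; latched and left alone it stays compressed by 0.5 to 1 mm. Above 2.2 mm (15 N) it is rammed
- cassette_center (a point): centre of the tissue cassette, 6 mm above its underside: 29 mm (x) by 40 mm (y) by 12 mm high, wax block on a slotted plastic base, about 20 g. Starts on the bench left of the scanner, wax up (z up). Grasp its long sides, 29 mm apart along its x
- mould: bystander: steel base mould, 31 by 43 by 12 mm, loose; origin under its centre
- roll: bystander: white label roll, 62 mm wide, 26 mm high, loose; origin under its centre
- dropper: bystander: brown dropper bottle, 36 mm wide, 108 mm high, loose; origin under its centre
There are look-alikes about, which are no part of the job. Leave any brown or green look-alike of the part that bears cassette_center alone.

How it is judged:
By the outcome, as a careful person would: the job done as asked, in the order asked, and still so for the second after the job is handed in, with the robot touching nothing.
It also fails if it takes over 54 s, if anything falls off the work surface, if the arm or the gripper's body presses on something with over 40 N, if the wrist force passes 120 N, or if a joint passes its speed limit or range.

## Working session

There is one attempt and no reset: what is moved stays moved. The work goes in short steps, Python scripts to look and compute and a tool call to move; the robot and the scene stay as the last step left them, time stands still between calls to the robot, and variables do not carry over. Pictures are saved under pics/ and viewed, about 8 in all and at most 12, crops included, and the job is handed in when it is done.

Besides the shell and the picture viewer there is one more tool, called after ">>>" as name(argument=value, ...), one argument or row to a line, values as JSON. play_rows: Moves the arm, as the interface text tells. Its arguments: {"type":"object","properties":{"commands":{"type":"array"}},"required":["commands"]}

```bash
mkdir -p pics; ls; cat > h.py <<'E'
import numpy as np, cv2
from station import r, viewer, job, spotter
np.set_printoptions(precision=4,suppress=True)
def save(p,n,crop=None,s=1):
    im=cv2.cvtColor(p["image"],cv2.COLOR_RGB2BGR)
    if crop: im=im[crop[1]:crop[3],crop[0]:crop[2]]
    cv2.imwrite("pics/"+n,cv2.resize(im,None,fx=s,fy=s,interpolation=cv2.INTER_CUBIC) if s!=1 else im)
def cam(p,st=None):
    if "mount" in p:
        M=np.array(p["mount"]);T=np.eye(4);T[:3,:3]=np.array(st["ee_rot"]);T[:3,3]=st["tcp_pos"]
        C=T@M; return C[:3,:3],C[:3,3]
    R=np.array(p["R"]);t=np.array(p["t"]); return R.T,-R.T@t
def ray(p,uv,z,st=None):
    Rc,o=cam(p,st); d=Rc@np.array([(uv[0]-p["cx"])/p["fx"],(uv[1]-p["cy"])/p["fy"],1]); return o+d*(z-o[2])/d[2]
def proj(p,X,st=None):
    Rc,o=cam(p,st); c=Rc.T@(np.array(X)-o); return np.array([p["fx"]*c[0]/c[2]+p["cx"],p["fy"]*c[1]/c[2]+p["cy"]])
E
python3 - <<'E'
from h import *
s=r.sense(); print({k:np.array(v) for k,v in s.items()})
for n in ["top","side","wrist"]:
    p=viewer.capture(n); save(p,n+"0.png"); print(n,cam(p,s),p["fx"])
    for k,z in [("scanner",.05),("cassette_center",.012),("grip_bar",.1),("window",.071),("catch",.08),("mould",.01),("roll",.026),("dropper",.1)]:
        for d in spotter.find_in(k,p)[:4]: print(k,round(d["score"],2),np.array(d["uv"]),ray(p,d["uv"],z,s))
im=[cv2.imread(f"pics/{n}0.png") for n in("top","side")]
E
```

```text
pics
{'time_s': array(0.), 'joints': array([ 82.6573,  22.0882,   0.3812,  -0.0292, -68.4114, -14.8159]), 'joint_velocities': array([ 0.1034, -0.0179,  0.0259,  0.0885,  0.1298,  0.1305]), 'effort': array([ -0.0004, -39.0662,  18.7403,   4.2197,   0.011 ,  -0.0002]), 'tcp_pos': array([0.2355, 0.5783, 0.2405]), 'ee_rot': array([[-0.0007, -0.3773, -0.9261],
       [-0.002 , -0.9261,  0.3773],
       [-1.    ,  0.0021, -0.0001]]), 'wrist_force': array([-0.7043,  0.5635,  0.4206]), 'moment': array([-0.0128, -0.0202, -0.016 ]), 'gripper_width': array(1.0066)}
top (array([[-0.0156, -0.9847,  0.1733],
       [-0.9998,  0.018 ,  0.012 ],
       [-0.0149, -0.1731, -0.9848]]), array([0.3309, 0.1641, 1.3459])) 464.29791905888254
scanner 0.59 [300.4 211. ] [0.4946 0.059  0.05  ]
cassette_center 0.69 [177.2 200.9] [0.5353 0.4132 0.012 ]
cassette_center 0.57 [188.7 235. ] [0.4356 0.3787 0.012 ]
grip_bar 0.89 [327.4 203.5] [ 0.5074 -0.0105  0.1   ]
window 0.92 [327.  205.3] [ 0.5065 -0.0132  0.071 ]
catch 0.52 [304.6 208.4] [0.4978 0.0497 0.08  ]
catch 0.21 [187.7 234.1] [0.4328 0.3705 0.08  ]
moul
[... 340 characters left out ...]
09 0.1138 0.05  ]
cassette_center 0.63 [244.7 305.3] [0.5291 0.4102 0.012 ]
cassette_center 0.57 [289.9 276.6] [0.4614 0.3192 0.012 ]
cassette_center 0.51 [294.6 311. ] [0.4365 0.3982 0.012 ]
grip_bar 0.9 [296.7 164.6] [0.5042 0.0455 0.1   ]
window 0.81 [297.3 167.6] [0.5069 0.0146 0.071 ]
catch 0.43 [293.2 179.1] [0.5052 0.0793 0.08  ]
catch 0.21 [297.2 166.5] [0.5061 0.0232 0.08  ]
mould 0.74 [185.5 296.8] [0.6451 0.4198 0.01  ]
roll 0.66 [188.1 255.9] [0.675  0.3318 0.026 ]
dropper 0.76 [213.8 186.7] [0.6673 0.1821 0.1   ]
wrist (array([[-0.3782, -0.8974, -0.2271],
       [-0.9257,  0.3672,  0.0908],
       [ 0.0019,  0.2445, -0.9696]]), array([0.2979, 0.5539, 0.3846])) 299.54643813458534
```

```bash
python3 - <<'E'
import cv2
a=cv2.imread("pics/top0.png")[120:270,140:400];b=cv2.imread("pics/side0.png")[100:340,150:400]
cv2.imwrite("pics/a.png",cv2.resize(a,None,fx=3,fy=3,interpolation=cv2.INTER_CUBIC))
cv2.imwrite("pics/b.png",cv2.resize(b,None,fx=2.5,fy=2.5,interpolation=cv2.INTER_CUBIC))
E
```

```text
(no output)
```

View pics/a.png

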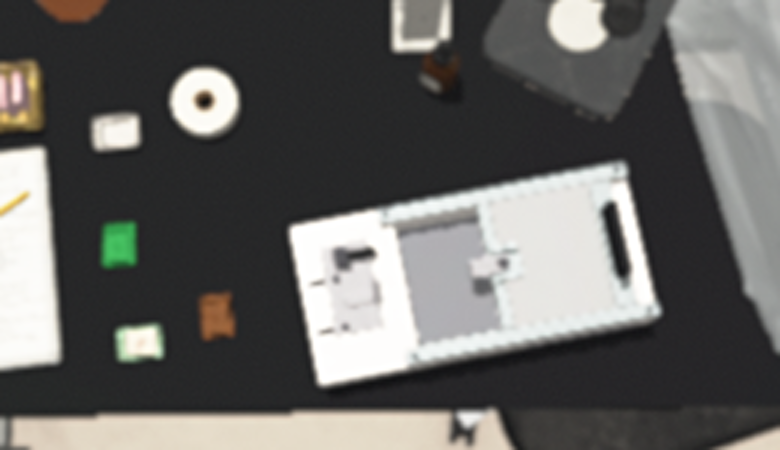

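View pics/b.png

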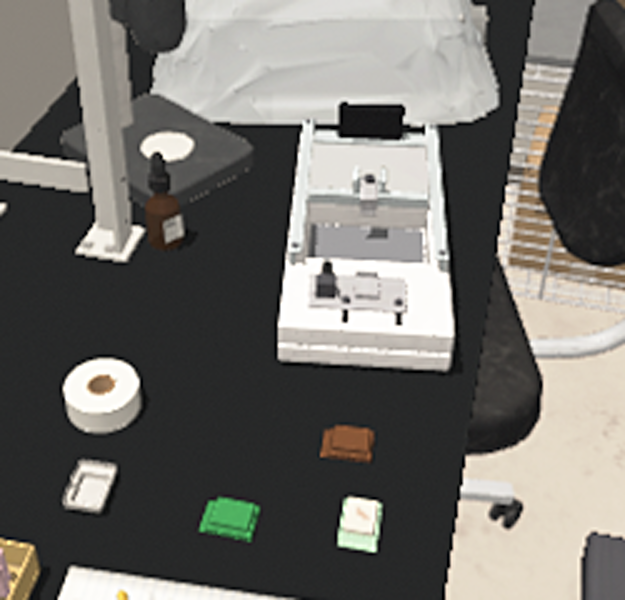

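The real cassette is the one with white wax on a pale green base, at top-camera pixel ~(186,234) and side-camera ~(294,309). The brown and green ones are look-alikes. The scanner's strike end points toward world +y, with a yaw of about 12°. Next I'll move the wrist over the cassette.

```bash
cat >> h.py <<'E'
from scipy.spatial.transform import Rotation as Ro
def Rt(yaw): # tool down, tool y at world angle yaw (deg)
    a=np.radians(yaw); y=np.array([np.cos(a),np.sin(a),0]); x=np.array([0,0,-1.]); return np.c_[x,y,np.cross(x,y)]
def cmd(pos,yaw,st=None):
    s=st or r.sense(); R=np.array(s["ee_rot"]); t=R.T@(np.array(pos)-s["tcp_pos"])/.75
    w=Ro.from_matrix(R.T@Rt(yaw)).as_rotvec()/np.pi
    print(dict(zip("tx ty tz ax ay az".split(),np.round(np.r_[t,w],4))))
E
python3 -c "
from h import *
cmd([.437,.387,.14],180)"
```

```text
{'tx': np.float64(0.1354), 'ty': np.float64(0.1356), 'tz': np.float64(-0.345), 'ax': np.float64(0.3769), 'ay': np.float64(0.0), 'az': np.float64(0.0)}
```

>>> play_rows(
  commands=[
    {"fingers":-1,"tx":0.089,"ty":0.0895,"tz":-0.2277,"ax":0.19,"ay":0,"az":0},
    {"fingers":-1,"tx":0.089,"ty":0.0895,"tz":-0.2277,"ax":0.19,"ay":0,"az":0},
    {"fingers":-1,"tx":0.089,"ty":0.0895,"tz":-0.2277,"ax":0.19,"ay":0,"az":0},
    {"fingers":-1,"tx":0.089,"ty":0.0895,"tz":-0.2277,"ax":0.19,"ay":0,"az":0},
    {"fingers":-1,"tx":0.089,"ty":0.0895,"tz":-0.2277,"ax":0.19,"ay":0,"az":0},
  ],
)

```text
time_s: 1.77
tcp_pos: [0.3698, 0.4495, 0.1736]
ee_rot: [[-0.001, -0.837, -0.548], [-0.002, -0.548, 0.837], [-1.0, 0.002, -0.001]]
wrist_force: [0.7, 0.2, -0.4]
gripper_width: 0.998
```

```bash
python3 -c "
from h import *
cmd([.437,.387,.14],180)"
```

```text
{'tx': np.float64(0.0448), 'ty': np.float64(-0.0294), 'tz': np.float64(-0.1187), 'ax': np.float64(0.1846), 'ay': np.float64(-0.0005), 'az': np.float64(-0.0005)}
```

>>> play_rows(
  commands=[
    {"fingers":-1,"tx":0.0448,"ty":-0.0294,"tz":-0.1187,"ax":0.1846,"ay":0,"az":0},
    {"fingers":-1,"tx":0.0448,"ty":-0.0294,"tz":-0.1187,"ax":0.1846,"ay":0,"az":0},
    {"fingers":-1,"tx":0.0448,"ty":-0.0294,"tz":-0.1187,"ax":0.1846,"ay":0,"az":0},
    {"fingers":-1,"tx":0.0448,"ty":-0.0294,"tz":-0.1187,"ax":0.1846,"ay":0,"az":0},
    {"fingers":-1,"tx":0.0448,"ty":-0.0294,"tz":-0.1187,"ax":0.1846,"ay":0,"az":0},
  ],
)

```text
time_s: 2.18
tcp_pos: [0.4372, 0.3889, 0.1405]
ee_rot: [[-0.001, -1.0, 0.001], [-0.001, 0.001, 1.0], [-1.0, 0.001, -0.001]]
wrist_force: [0.6, 0.4, 0.6]
gripper_width: 0.999
```

```bash
python3 -c "
from h import *
s=r.sense();p=viewer.capture('wrist');save(p,'w1.png');print(s['tcp_pos'],p['shot'])
for d in spotter.silhouettes('cassette_center',p)[:4]:
    m=d['region'].astype('uint8');c=max(cv2.findContours(m,0,2)[0],key=cv2.contourArea);pts=np.array([ray(p,q[0],.006,s)[:2] for q in c])*1000
    print(d['score'],d['uv'],m.sum(),cv2.minAreaRect(pts.astype('float32')),ray(p,d['uv'],.006,s))
"
```

```text
[0.4372 0.3889 0.1405] 4
0.97 [147.3, 209.6] 1080 ((534.7243041992188, 409.4481506347656), (40.18257141113281, 29.647884368896484), 3.0617117881774902) [0.5395 0.4099 0.006 ]
0.77 [224.0, 108.4] 1492 ((465.030029296875, 314.6551208496094), (40.469879150390625, 28.882394790649414), 6.230838775634766) [0.4626 0.3152 0.006 ]
0.58 [247.6, 187.0] 1238 ((441.0476989746094, 388.3033142089844), (29.77132797241211, 40.22848892211914), 0.4611985385417938) [0.4418 0.3875 0.006 ]
```

View pics/w1.png

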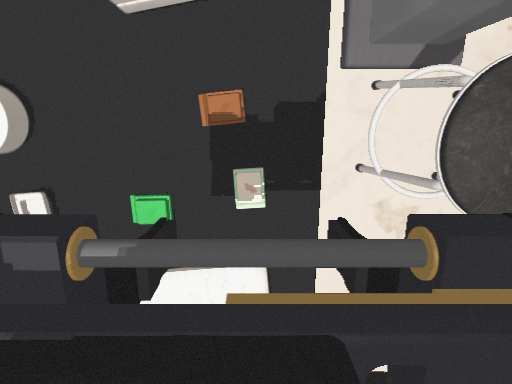

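```bash
python3 -c "
from h import *
cmd([.441,.388,.0215],-179.5)"
```

```text
{'tx': np.float64(0.1595), 'ty': np.float64(-0.0058), 'tz': np.float64(-0.0026), 'ax': np.float64(-0.0007), 'ay': np.float64(-0.0), 'az': np.float64(0.0)}
```

>>> play_rows(
  commands=[
    {"fingers":-0.5,"tx":0.05,"ty":-0.0058,"tz":-0.0026,"ax":0,"ay":0,"az":0},
    {"fingers":-0.3,"tx":0.1,"ty":-0.0058,"tz":-0.0026,"ax":0,"ay":0,"az":0},
    {"fingers":-0.2,"tx":0.135,"ty":-0.0058,"tz":-0.0026,"ax":0,"ay":0,"az":0},
    {"fingers":-0.2,"tx":0.153,"ty":-0.0058,"tz":-0.0026,"ax":0,"ay":0,"az":0},
    {"fingers":-0.2,"tx":0.1593,"ty":-0.0058,"tz":-0.0026,"ax":0,"ay":0,"az":0},
  ],
)

```text
time_s: 2.7
tcp_pos: [0.44, 0.3871, 0.0194]
ee_rot: [[-0.002, -1.0, -0.01], [-0.005, -0.01, 1.0], [-1.0, 0.002, -0.005]]
wrist_force: [5.3, -6.3, 9.7]
gripper_width: 0.707
```

>>> play_rows(
  commands=[
    {"fingers":0,"tx":0,"ty":0,"tz":0,"ax":0,"ay":0,"az":0},
    {"fingers":0.5,"tx":0,"ty":0,"tz":0,"ax":0,"ay":0,"az":0},
    {"fingers":1,"tx":0,"ty":0,"tz":0,"ax":0,"ay":0,"az":0},
    {"fingers":1,"tx":0,"ty":0,"tz":0,"ax":0,"ay":0,"az":0},
    {"fingers":1,"tx":0,"ty":0,"tz":0,"ax":0,"ay":0,"az":0},
  ],
)

```text
time_s: 3.12
tcp_pos: [0.4408, 0.389, 0.0227]
ee_rot: [[0.001, -1.0, -0.008], [0.002, -0.008, 1.0], [-1.0, -0.001, 0.002]]
wrist_force: [0.1, -0.1, 1.1]
gripper_width: 0.327
```

>>> play_rows(
  commands=[
    {"fingers":1,"tx":-0.02,"ty":0,"tz":0,"ax":0,"ay":0,"az":0},
    {"fingers":1,"tx":-0.06,"ty":0,"tz":0,"ax":0,"ay":0,"az":0},
    {"fingers":1,"tx":-0.11,"ty":0,"tz":0,"ax":0,"ay":0,"az":0},
    {"fingers":1,"tx":-0.15,"ty":0,"tz":0,"ax":0,"ay":0,"az":0},
    {"fingers":1,"tx":-0.17,"ty":0,"tz":0,"ax":0,"ay":0,"az":0},
  ],
)

```text
time_s: 3.53
tcp_pos: [0.4419, 0.39, 0.1544]
ee_rot: [[0.005, -1.0, -0.008], [0.006, -0.008, 1.0], [-1.0, -0.005, 0.006]]
wrist_force: [0.5, 0.5, -0.0]
gripper_width: 0.312
```

```bash
cat > fit.py <<'E'
from h import *
from scipy.optimize import least_squares
# silhouette fit: projected hull of housing box (+rails) vs scanner mask
def S(q,P): # scanner->world, P mm
    c,s=np.cos(q[2]),np.sin(q[2]); P=np.asarray(P)/1000.; return np.c_[q[0]+c*P[:,0]-s*P[:,1],q[1]+s*P[:,0]+c*P[:,1],P[:,2]]
box=[(x,y,z) for x in(-75,75) for y in(-140,180) for z in(0,50)]
if __name__=="__main__":
    st=r.sense();ps=[]
    for n in("top","side"):
        p=viewer.capture(n);p["nm"]=n;ps.append(p)
    im=[p["image"] for p in ps]
    for p in ps:
        for d in spotter.silhouettes("scanner",p)[:2]: print(p["nm"],d["score"],d["region"].sum())
    T=ps[0]
    for uv in [(290/3+140,226/3+120),(320/3+140,385/3+120)]: print(ray(T,uv,.05))
    for uv in [(657/3+140,315/3+120),(625/3+140,162/3+120)]: print(ray(T,uv,.05), ray(T,uv,.067))
    Sd=ps[1]
    for uv in [(278/2.5+150,328/2.5+100),(454/2.5+150,336/2.5+100)]: print("side top corners +y end",ray(Sd,uv,.05))
E
python3 fit.py
```

```text
top 0.81 5777
side 0.67 304
side 0.62 701
[0.5424 0.2377 0.05  ]
[0.393  0.2111 0.05  ]
[ 0.4525 -0.1028  0.05  ] [ 0.4509 -0.0993  0.067 ]
[ 0.5981 -0.0804  0.05  ] [ 0.5946 -0.0772  0.067 ]
side top corners +y end [0.5407 0.2443 0.05  ]
side top corners +y end [0.3947 0.2154 0.05  ]
```

```bash
python3 -c "
from h import *
cmd([.4906,.0987,.16],-169.7)"
```

```text
{'tx': np.float64(-0.0144), 'ty': np.float64(-0.0645), 'tz': np.float64(-0.3865), 'ax': np.float64(-0.055), 'ay': np.float64(0.0003), 'az': np.float64(-0.0)}
```

>>> play_rows(
  commands=[
    {"fingers":1,"tx":-0.005,"ty":-0.008,"tz":-0.04,"ax":0,"ay":0,"az":0},
    {"fingers":1,"tx":-0.01,"ty":-0.015,"tz":-0.09,"ax":0,"ay":0,"az":0},
    {"fingers":1,"tx":-0.014,"ty":-0.024,"tz":-0.14,"ax":0,"ay":0,"az":0},
    {"fingers":1,"tx":-0.0144,"ty":-0.033,"tz":-0.19,"ax":0,"ay":0,"az":0},
    {"fingers":1,"tx":-0.0144,"ty":-0.0415,"tz":-0.24,"ax":0,"ay":0,"az":0},
  ],
)

```text
time_s: 4.15
tcp_pos: [0.4722, 0.2066, 0.1586]
ee_rot: [[-0.002, -1.0, -0.008], [-0.002, -0.008, 1.0], [-1.0, 0.002, -0.002]]
wrist_force: [2.1, -0.8, -0.5]
gripper_width: 0.311
```

>>> play_rows(
  commands=[
    {"fingers":1,"tx":0,"ty":-0.008,"tz":-0.05,"ax":-0.02,"ay":0,"az":0},
    {"fingers":1,"tx":0,"ty":-0.015,"tz":-0.09,"ax":-0.04,"ay":0,"az":0},
    {"fingers":1,"tx":0,"ty":-0.02,"tz":-0.12,"ax":-0.05,"ay":0,"az":0},
    {"fingers":1,"tx":0,"ty":-0.023,"tz":-0.14,"ax":-0.055,"ay":0,"az":0},
    {"fingers":1,"tx":0,"ty":-0.023,"tz":-0.1465,"ax":-0.055,"ay":0,"az":0},
  ],
)

```text
time_s: 4.57
tcp_pos: [0.4901, 0.0964, 0.1584]
ee_rot: [[-0.004, -0.984, -0.176], [-0.002, -0.176, 0.984], [-1.0, 0.004, -0.001]]
wrist_force: [-0.1, -0.3, 0.4]
gripper_width: 0.317
```

```bash
python3 -c "
from h import *
from fit import S
s=r.sense();p=viewer.capture('wrist');print(s['tcp_pos'],s['wrist_force'])
q=[.4999,.0475,np.radians(10.3)]
for P in [(-58,0,50),(-58,84,50),(58,84,50),(58,0,50)]+[(-75,180,50),(75,180,50)]:
    uv=proj(p,S(q,[P])[0],s);print(P,uv);cv2.circle(p['image'],tuple(int(round(v)) for v in uv),3,(255,0,0),1)
save(p,'w2.png',s=1.5)
T=viewer.capture('top')
for P in [(-75,180,50),(75,180,50),(75,-140,50),(-75,-140,50),(-58,84,50),(58,84,50),(0,0,81)]:
    uv=proj(T,S(q,[P])[0]);cv2.circle(T['image'],tuple(int(round(v)) for v in uv),1,(255,0,0),1)
save(T,'t2.png',(220,150,380,270),5)
"
```

```text
[0.4901 0.0964 0.1584] [-0.1388 -0.3494  0.3597]
(-58, 0, 50) [320.6958 137.0837]
(-58, 84, 50) [315.7741 231.8242]
(58, 84, 50) [186.7896 232.4181]
(58, 0, 50) [181.098  137.6048]
(-75, 180, 50) [328.3618 323.7842]
(75, 180, 50) [174.9052 324.6206]
```

View pics/w2.png

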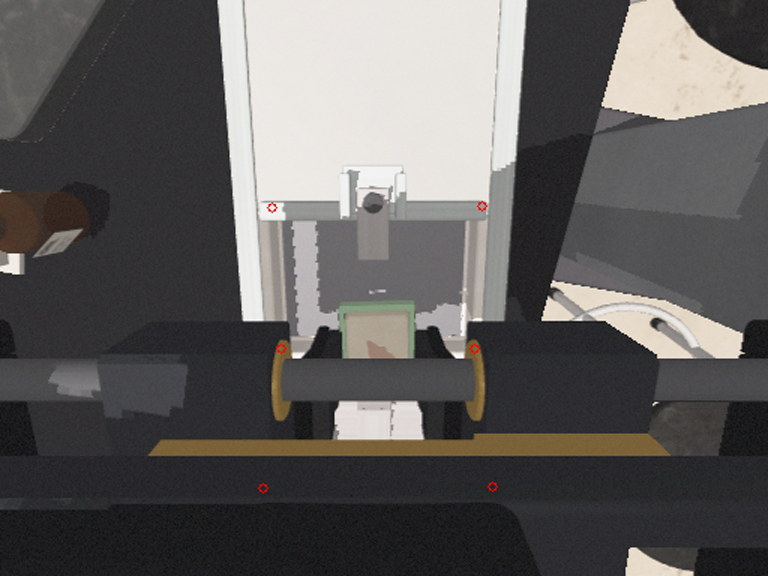

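```bash
python3 -c "
from h import *
s=r.sense();p=viewer.capture('wrist')
q=[.4999,.0475,np.radians(10.3)];c,sn=np.cos(q[2]),np.sin(q[2])
def loc(uv,z):
    X=ray(p,uv,z,s);d=X[:2]-q[:2];return np.array([c*d[0]+sn*d[1],-sn*d[0]+c*d[1]])*1000
print('edge',loc((220,146),.067),loc((220,146),.06),'nose',loc((250,172),.075),loc((250,172),.05),loc((250,172),.026))
T=viewer.capture('top');
X=ray(T,(345.7,201),.1);d=X[:2]-q[:2];print('bar',c*d[0]+sn*d[1],-sn*d[0]+c*d[1])
cmd([.4906,.0987,.056],-169.7)
"
```

```text
edge [24.8821  6.9978] [25.6013  7.6464] nose [ 1.4937 26.2376] [ 1.5875 30.7451] [ 1.6776 35.0723]
bar -0.00597793055105955 -0.1083172862992564
{'tx': np.float64(0.1378), 'ty': np.float64(0.0002), 'tz': np.float64(-0.0007), 'ax': np.float64(0.0001), 'ay': np.float64(-0.0001), 'az': np.float64(-0.0004)}
```

View pics/t2.png

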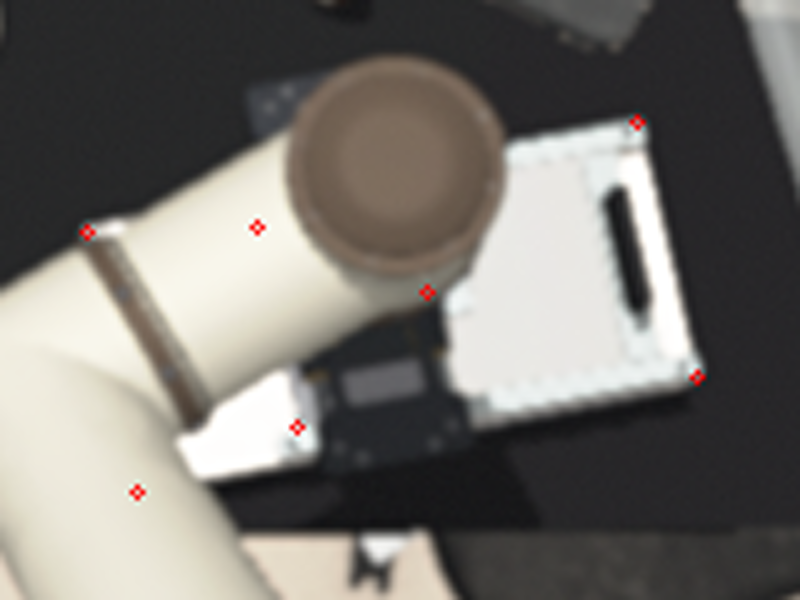

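>>> play_rows(
  commands=[
    {"fingers":1,"tx":0.03,"ty":0,"tz":0.006,"ax":0,"ay":0,"az":0},
    {"fingers":1,"tx":0.07,"ty":0,"tz":0.006,"ax":0,"ay":0,"az":0},
    {"fingers":1,"tx":0.105,"ty":0,"tz":0.006,"ax":0,"ay":0,"az":0},
    {"fingers":1,"tx":0.128,"ty":0,"tz":0.006,"ax":0,"ay":0,"az":0},
    {"fingers":1,"tx":0.137,"ty":0,"tz":0.006,"ax":0,"ay":0,"az":0},
  ],
)

```text
time_s: 5.18
tcp_pos: [0.4884, 0.1036, 0.0544]
ee_rot: [[-0.005, -0.984, -0.18], [-0.002, -0.18, 0.984], [-1.0, 0.005, -0.002]]
wrist_force: [0.9, -0.7, 0.2]
gripper_width: 0.314
```

>>> play_rows(
  commands=[
    {"fingers":1,"tx":0.002,"ty":0,"tz":0,"ax":0,"ay":0,"az":0},
    {"fingers":1,"tx":0.004,"ty":0,"tz":0,"ax":0,"ay":0,"az":0},
    {"fingers":1,"tx":0.006,"ty":0,"tz":0,"ax":0,"ay":0,"az":0},
    {"fingers":1,"tx":0.006,"ty":0,"tz":0,"ax":0,"ay":0,"az":0},
    {"fingers":1,"tx":0.006,"ty":0,"tz":0,"ax":0,"ay":0,"az":0},
  ],
)

```text
time_s: 5.6
tcp_pos: [0.4908, 0.1037, 0.0537]
ee_rot: [[0.002, -0.984, -0.179], [0.001, -0.179, 0.984], [-1.0, -0.002, 0.001]]
wrist_force: [0.4, -0.2, 0.4]
gripper_width: 0.316
```

>>> play_rows(
  commands=[
    {"fingers":1,"tx":0.002,"ty":0,"tz":0,"ax":0,"ay":0,"az":0},
    {"fingers":1,"tx":0.004,"ty":0,"tz":0,"ax":0,"ay":0,"az":0},
    {"fingers":1,"tx":0.0047,"ty":0,"tz":0,"ax":0,"ay":0,"az":0},
    {"fingers":1,"tx":0.0047,"ty":0,"tz":0,"ax":0,"ay":0,"az":0},
    {"fingers":1,"tx":0.0047,"ty":0,"tz":0,"ax":0,"ay":0,"az":0},
  ],
)

```text
time_s: 6.02
tcp_pos: [0.4903, 0.1033, 0.0493]
ee_rot: [[0.0, -0.984, -0.179], [-0.0, -0.179, 0.984], [-1.0, -0.0, -0.0]]
wrist_force: [0.8, 0.9, 0.0]
gripper_width: 0.31
```

>>> play_rows(
  commands=[
    {"fingers":1,"tx":0.001,"ty":0,"tz":0,"ax":0,"ay":0,"az":0},
    {"fingers":1,"tx":0.0013,"ty":0,"tz":0,"ax":0,"ay":0,"az":0},
    {"fingers":1,"tx":0.0013,"ty":0,"tz":0,"ax":0,"ay":0,"az":0},
  ],
)

```text
time_s: 6.27
tcp_pos: [0.4904, 0.1033, 0.0487]
ee_rot: [[0.0, -0.984, -0.179], [-0.0, -0.179, 0.984], [-1.0, -0.0, -0.0]]
wrist_force: [-0.7, 0.3, 3.7]
gripper_width: 0.312
```

>>> play_rows(
  commands=[
    {"fingers":0.2,"tx":0,"ty":0,"tz":0,"ax":0,"ay":0,"az":0},
    {"fingers":0.1,"tx":0,"ty":0,"tz":0,"ax":0,"ay":0,"az":0},
    {"fingers":0,"tx":0,"ty":0,"tz":0,"ax":0,"ay":0,"az":0},
    {"fingers":0,"tx":0,"ty":0,"tz":0,"ax":0,"ay":0,"az":0},
    {"fingers":0,"tx":-0.004,"ty":0,"tz":0,"ax":0,"ay":0,"az":0},
  ],
)

```text
time_s: 6.68
tcp_pos: [0.4898, 0.1031, 0.0507]
ee_rot: [[-0.001, -0.984, -0.179], [-0.001, -0.179, 0.984], [-1.0, 0.002, -0.0]]
wrist_force: [-0.0, -0.5, 0.0]
gripper_width: 0.49
```

>>> play_rows(
  commands=[
    {"fingers":0,"tx":-0.02,"ty":0,"tz":0,"ax":0,"ay":0,"az":0},
    {"fingers":0,"tx":-0.06,"ty":0,"tz":0,"ax":0,"ay":0,"az":0},
    {"fingers":0,"tx":-0.1,"ty":0,"tz":0,"ax":0,"ay":0,"az":0},
    {"fingers":0,"tx":-0.13,"ty":0,"tz":0,"ax":0,"ay":0,"az":0},
    {"fingers":0,"tx":-0.14,"ty":0,"tz":0,"ax":0,"ay":0,"az":0},
  ],
)

```text
time_s: 7.1
tcp_pos: [0.4922, 0.1041, 0.1602]
ee_rot: [[0.007, -0.984, -0.18], [0.003, -0.18, 0.984], [-1.0, -0.007, 0.002]]
wrist_force: [-0.3, 1.2, 0.3]
gripper_width: 0.498
```

```bash
python3 -c "
from h import *
from fit import S
s=r.sense();p=viewer.capture('wrist');save(p,'w3.png',(120,60,380,260),2.5);print(s['tcp_pos'],s['gripper_width'])
q=[.4999,.0475,np.radians(10.3)]
# push start: behind bar, bar centre local y ~-108
for y,z in((-150,.16),(-140,.16),(-140,.1)):
  X=S(q,[(0,y,0)])[0];X[2]=z;print(X);cmd(X,-169.7)
"
```

```text
[0.4922 0.1041 0.1602] 0.4984992783736908
[ 0.5267 -0.1001  0.16  ]
{'tx': np.float64(-0.0006), 'ty': np.float64(0.0034), 'tz': np.float64(-0.2762), 'ax': np.float64(0.0002), 'ay': np.float64(0.0006), 'az': np.float64(0.0022)}
[ 0.5249 -0.0902  0.16  ]
{'tx': np.float64(-0.0006), 'ty': np.float64(0.0034), 'tz': np.float64(-0.2628), 'ax': np.float64(0.0002), 'ay': np.float64(0.0006), 'az': np.float64(0.0022)}
[ 0.5249 -0.0902  0.1   ]
{'tx': np.float64(0.0794), 'ty': np.float64(0.0039), 'tz': np.float64(-0.263), 'ax': np.float64(0.0002), 'ay': np.float64(0.0006), 'az': np.float64(0.0022)}
```

View pics/w3.png

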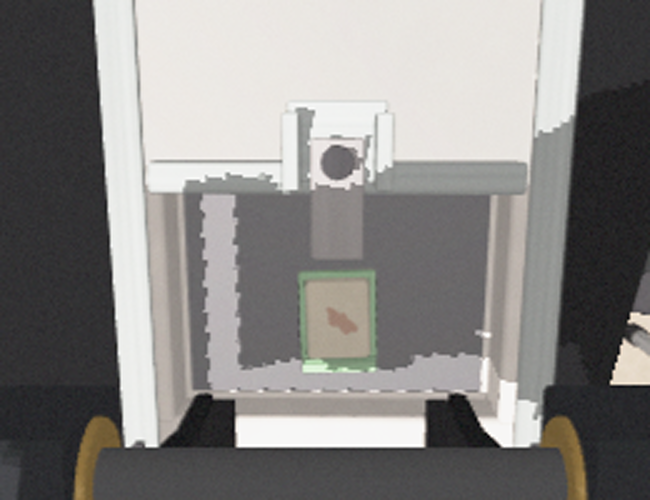

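>>> play_rows(
  commands=[
    {"fingers":1,"tx":0,"ty":0.003,"tz":-0.05,"ax":0,"ay":0,"az":0},
    {"fingers":1,"tx":0,"ty":0.003,"tz":-0.105,"ax":0,"ay":0,"az":0},
    {"fingers":1,"tx":0,"ty":0.003,"tz":-0.16,"ax":0,"ay":0,"az":0},
    {"fingers":1,"tx":0,"ty":0.003,"tz":-0.21,"ax":0,"ay":0,"az":0},
    {"fingers":1,"tx":0,"ty":0.003,"tz":-0.248,"ax":0,"ay":0,"az":0},
  ],
)

```text
time_s: 7.57
tcp_pos: [0.5205, -0.0825, 0.1547]
ee_rot: [[-0.003, -0.984, -0.178], [-0.0, -0.178, 0.984], [-1.0, 0.003, 0.0]]
wrist_force: [0.6, 0.3, 0.2]
gripper_width: 0.207
```

>>> play_rows(
  commands=[
    {"fingers":1,"tx":0,"ty":0,"tz":-0.008,"ax":0,"ay":0,"az":0},
    {"fingers":1,"tx":0,"ty":0,"tz":-0.008,"ax":0,"ay":0,"az":0},
    {"fingers":1,"tx":0,"ty":0,"tz":-0.008,"ax":0,"ay":0,"az":0},
    {"fingers":1,"tx":0,"ty":0,"tz":-0.008,"ax":0,"ay":0,"az":0},
    {"fingers":1,"tx":0,"ty":0,"tz":-0.008,"ax":0,"ay":0,"az":0},
  ],
)

```text
time_s: 7.98
tcp_pos: [0.5222, -0.0848, 0.156]
ee_rot: [[-0.001, -0.984, -0.181], [0.0, -0.181, 0.984], [-1.0, 0.001, 0.0]]
wrist_force: [-0.2, -0.9, 0.9]
gripper_width: 0.006
```

```bash
python3 -c "
from h import *
from fit import S
s=r.sense();p=viewer.capture('wrist');print(s['tcp_pos'],s['gripper_width'],s['wrist_force'])
q=[.4999,.0475,np.radians(10.3)]
for P in [(-35,-114,102),(35,-114,102),(0,-135,80)]:
    uv=proj(p,S(q,[P])[0],s);print(P,uv);cv2.circle(p['image'],tuple(int(round(v)) for v in uv),3,(255,0,0),1)
save(p,'w4.png')
X=S(q,[(0,-135,0)])[0];X[2]=.099;print(X);cmd(X,-169.7)
"
```

```text
[ 0.5222 -0.0848  0.156 ] 0.005775726008802727 [-0.2159 -0.8527  0.9455]
(-35, -114, 102) [299.5255 242.1047]
(35, -114, 102) [201.1932 242.0315]
(0, -135, 80) [250.4726 204.9516]
[ 0.524  -0.0853  0.099 ]
{'tx': np.float64(0.0762), 'ty': np.float64(-0.0022), 'tz': np.float64(-0.0011), 'ax': np.float64(0.0007), 'ay': np.float64(0.0), 'az': np.float64(-0.0001)}
```

View pics/w4.png

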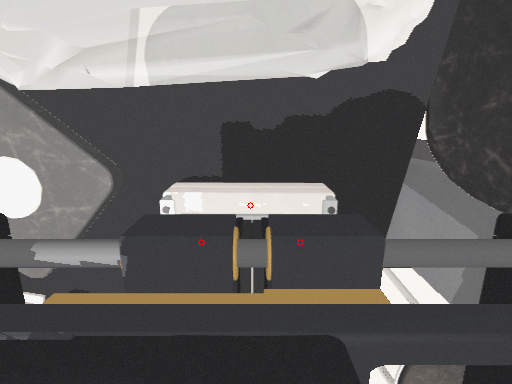

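>>> play_rows(
  commands=[
    {"fingers":1,"tx":0.015,"ty":-0.002,"tz":-0.003,"ax":0,"ay":0,"az":0},
    {"fingers":1,"tx":0.035,"ty":-0.002,"tz":-0.003,"ax":0,"ay":0,"az":0},
    {"fingers":1,"tx":0.055,"ty":-0.002,"tz":-0.003,"ax":0,"ay":0,"az":0},
    {"fingers":1,"tx":0.07,"ty":-0.002,"tz":-0.003,"ax":0,"ay":0,"az":0},
    {"fingers":1,"tx":0.076,"ty":-0.002,"tz":-0.003,"ax":0,"ay":0,"az":0},
  ],
)

```text
time_s: 8.45
tcp_pos: [0.5232, -0.087, 0.0977]
ee_rot: [[-0.003, -0.984, -0.18], [0.0, -0.18, 0.984], [-1.0, 0.003, 0.001]]
wrist_force: [0.7, -0.1, 0.3]
gripper_width: 0.005
```

>>> play_rows(
  commands=[
    {"fingers":1,"tx":0,"ty":0,"tz":0.003,"ax":0,"ay":0,"az":0},
    {"fingers":1,"tx":0,"ty":0,"tz":0.006,"ax":0,"ay":0,"az":0},
    {"fingers":1,"tx":0,"ty":0,"tz":0.009,"ax":0,"ay":0,"az":0},
    {"fingers":1,"tx":0,"ty":0,"tz":0.012,"ax":0,"ay":0,"az":0},
    {"fingers":1,"tx":0,"ty":0,"tz":0.015,"ax":0,"ay":0,"az":0},
  ],
)

```text
time_s: 8.87
tcp_pos: [0.5227, -0.0766, 0.1001]
ee_rot: [[0.002, -0.984, -0.179], [-0.0, -0.179, 0.984], [-1.0, -0.002, -0.0]]
wrist_force: [-0.1, -1.3, -0.6]
gripper_width: 0.005
```

>>> play_rows(
  commands=[
    {"fingers":1,"tx":0,"ty":0,"tz":0.003,"ax":0,"ay":0,"az":0},
    {"fingers":1,"tx":0,"ty":0,"tz":0.006,"ax":0,"ay":0,"az":0},
    {"fingers":1,"tx":0,"ty":0,"tz":0.009,"ax":0,"ay":0,"az":0},
    {"fingers":1,"tx":0,"ty":0,"tz":0.012,"ax":0,"ay":0,"az":0},
    {"fingers":1,"tx":0,"ty":0,"tz":0.015,"ax":0,"ay":0,"az":0},
  ],
)

```text
time_s: 9.28
tcp_pos: [0.5205, -0.0656, 0.0995]
ee_rot: [[0.001, -0.984, -0.179], [-0.0, -0.179, 0.984], [-1.0, -0.001, -0.0]]
wrist_force: [0.3, -0.5, 0.7]
gripper_width: 0.003
```

>>> play_rows(
  commands=[
    {"fingers":1,"tx":0,"ty":0,"tz":0.005,"ax":0,"ay":0,"az":0},
    {"fingers":1,"tx":0,"ty":0,"tz":0.01,"ax":0,"ay":0,"az":0},
    {"fingers":1,"tx":0,"ty":0,"tz":0.016,"ax":0,"ay":0,"az":0},
    {"fingers":1,"tx":0,"ty":0,"tz":0.022,"ax":0,"ay":0,"az":0},
    {"fingers":1,"tx":0,"ty":0,"tz":0.028,"ax":0,"ay":0,"az":0},
  ],
)

```text
time_s: 9.7
tcp_pos: [0.5166, -0.0446, 0.0993]
ee_rot: [[0.0, -0.984, -0.179], [0.0, -0.179, 0.984], [-1.0, -0.0, -0.0]]
wrist_force: [1.2, -1.3, 1.3]
gripper_width: 0.003
```

```bash
python3 -c "
from h import *
from fit import S
s=r.sense();p=viewer.capture('side');print(s['tcp_pos'],s['wrist_force'])
q=[.4999,.0475,np.radians(10.3)];d=np.array(s['tcp_pos'])[:2]-q[:2]
print('loc y',-np.sin(q[2])*d[0]+np.cos(q[2])*d[1])
for y in range(0,181,20):
    uv=proj(p,S(q,[(-75,y,50)])[0]);cv2.circle(p['image'],tuple(int(round(v)) for v in uv),0,(255,0,0),1)
    uv=proj(p,S(q,[(-58,y,71)])[0]);cv2.circle(p['image'],tuple(int(round(v)) for v in uv),0,(0,0,255),1);print(y,uv)
save(p,'s5.png',(245,130,345,255),6)
"
```

```text
[ 0.5166 -0.0446  0.0993] [ 1.1794 -1.2571  1.2905]
loc y -0.09359009343770502
0 [321.5119 176.2572]
20 [321.8535 180.9985]
40 [322.2063 185.8961]
60 [322.571  190.9579]
80 [322.948  196.1922]
100 [323.3382 201.608 ]
120 [323.7421 207.2149]
140 [324.1605 213.0232]
160 [324.5943 219.044 ]
180 [325.0441 225.2891]
```

View pics/s5.png

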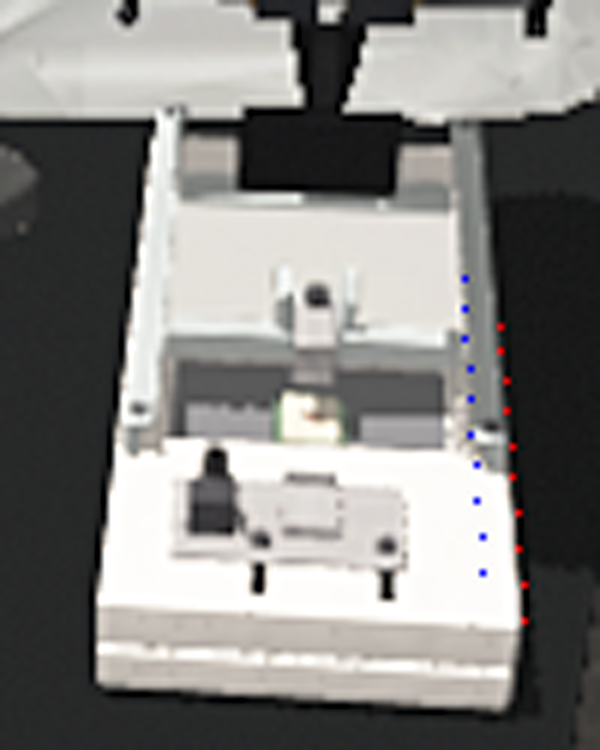

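>>> play_rows(
  commands=[
    {"fingers":1,"tx":0,"ty":0,"tz":0.009,"ax":0,"ay":0,"az":0},
    {"fingers":1,"tx":0,"ty":0,"tz":0.018,"ax":0,"ay":0,"az":0},
    {"fingers":1,"tx":0,"ty":0,"tz":0.027,"ax":0,"ay":0,"az":0},
    {"fingers":1,"tx":0,"ty":0,"tz":0.034,"ax":0,"ay":0,"az":0},
    {"fingers":1,"tx":0,"ty":0,"tz":0.038,"ax":0,"ay":0,"az":0},
  ],
)

```text
time_s: 10.17
tcp_pos: [0.511, -0.0163, 0.0991]
ee_rot: [[-0.001, -0.984, -0.18], [-0.0, -0.18, 0.984], [-1.0, 0.001, 0.0]]
wrist_force: [0.9, -0.9, -0.9]
gripper_width: 0.008
```

>>> play_rows(
  commands=[
    {"fingers":1,"tx":0,"ty":0,"tz":0.0013,"ax":0,"ay":0,"az":0},
    {"fingers":1,"tx":0,"ty":0,"tz":0.0026,"ax":0,"ay":0,"az":0},
    {"fingers":1,"tx":0,"ty":0,"tz":0.004,"ax":0,"ay":0,"az":0},
    {"fingers":1,"tx":0,"ty":0,"tz":0.0053,"ax":0,"ay":0,"az":0},
    {"fingers":1,"tx":0,"ty":0,"tz":0.0066,"ax":0,"ay":0,"az":0},
  ],
)

```text
time_s: 10.58
tcp_pos: [0.5103, -0.0124, 0.0991]
ee_rot: [[-0.001, -0.984, -0.179], [-0.0, -0.179, 0.984], [-1.0, 0.001, -0.0]]
wrist_force: [0.9, -1.1, -1.1]
gripper_width: 0.006
```

>>> play_rows(
  commands=[
    {"fingers":1,"tx":0,"ty":0,"tz":0.0015,"ax":0,"ay":0,"az":0},
    {"fingers":1,"tx":0,"ty":0,"tz":0.003,"ax":0,"ay":0,"az":0},
    {"fingers":1,"tx":0,"ty":0,"tz":0.0045,"ax":0,"ay":0,"az":0},
    {"fingers":1,"tx":0,"ty":0,"tz":0.006,"ax":0,"ay":0,"az":0},
    {"fingers":1,"tx":0,"ty":0,"tz":0.007,"ax":0,"ay":0,"az":0},
  ],
)

```text
time_s: 11.0
tcp_pos: [0.5093, -0.007, 0.0991]
ee_rot: [[-0.001, -0.984, -0.179], [-0.0, -0.179, 0.984], [-1.0, 0.001, 0.0]]
wrist_force: [-0.4, -1.0, -1.8]
gripper_width: 0.003
```

>>> play_rows(
  commands=[
    {"fingers":1,"tx":0,"ty":0,"tz":0.0015,"ax":0,"ay":0,"az":0},
    {"fingers":1,"tx":0,"ty":0,"tz":0.003,"ax":0,"ay":0,"az":0},
    {"fingers":1,"tx":0,"ty":0,"tz":0.0045,"ax":0,"ay":0,"az":0},
    {"fingers":1,"tx":0,"ty":0,"tz":0.006,"ax":0,"ay":0,"az":0},
    {"fingers":1,"tx":0,"ty":0,"tz":0.007,"ax":0,"ay":0,"az":0},
  ],
)

```text
time_s: 11.42
tcp_pos: [0.5084, -0.0018, 0.0992]
ee_rot: [[-0.0, -0.984, -0.179], [-0.0, -0.179, 0.984], [-1.0, 0.0, 0.0]]
wrist_force: [-1.0, -2.1, -1.0]
gripper_width: 0.008
```

>>> play_rows(
  commands=[
    {"fingers":1,"tx":0,"ty":0,"tz":0.0012,"ax":0,"ay":0,"az":0},
    {"fingers":1,"tx":0,"ty":0,"tz":0.0024,"ax":0,"ay":0,"az":0},
    {"fingers":1,"tx":0,"ty":0,"tz":0.0036,"ax":0,"ay":0,"az":0},
    {"fingers":1,"tx":0,"ty":0,"tz":0.0048,"ax":0,"ay":0,"az":0},
    {"fingers":1,"tx":0,"ty":0,"tz":0.006,"ax":0,"ay":0,"az":0},
  ],
)

```text
time_s: 11.83
tcp_pos: [0.5077, 0.0026, 0.0993]
ee_rot: [[-0.0, -0.984, -0.179], [-0.0, -0.179, 0.984], [-1.0, 0.0, -0.0]]
wrist_force: [-0.5, -2.4, -0.8]
gripper_width: 0.005
```

>>> play_rows(
  commands=[
    {"fingers":1,"tx":0,"ty":0,"tz":0.0012,"ax":0,"ay":0,"az":0},
    {"fingers":1,"tx":0,"ty":0,"tz":0.0024,"ax":0,"ay":0,"az":0},
    {"fingers":1,"tx":0,"ty":0,"tz":0.0036,"ax":0,"ay":0,"az":0},
    {"fingers":1,"tx":0,"ty":0,"tz":0.0048,"ax":0,"ay":0,"az":0},
    {"fingers":1,"tx":0,"ty":0,"tz":0.006,"ax":0,"ay":0,"az":0},
  ],
)

```text
time_s: 12.25
tcp_pos: [0.5069, 0.007, 0.0993]
ee_rot: [[-0.0, -0.984, -0.179], [-0.0, -0.179, 0.984], [-1.0, 0.0, -0.0]]
wrist_force: [-0.9, -1.5, 0.7]
gripper_width: 0.008
```

>>> play_rows(
  commands=[
    {"fingers":1,"tx":0,"ty":0,"tz":0.0012,"ax":0,"ay":0,"az":0},
    {"fingers":1,"tx":0,"ty":0,"tz":0.0024,"ax":0,"ay":0,"az":0},
    {"fingers":1,"tx":0,"ty":0,"tz":0.0036,"ax":0,"ay":0,"az":0},
    {"fingers":1,"tx":0,"ty":0,"tz":0.0048,"ax":0,"ay":0,"az":0},
    {"fingers":1,"tx":0,"ty":0,"tz":0.006,"ax":0,"ay":0,"az":0},
  ],
)

```text
time_s: 12.67
tcp_pos: [0.5063, 0.0107, 0.0993]
ee_rot: [[-0.0, -0.984, -0.179], [-0.001, -0.179, 0.984], [-1.0, 0.0, -0.001]]
wrist_force: [0.3, -5.4, -0.2]
gripper_width: 0.007
```

>>> play_rows(
  commands=[
    {"fingers":1,"tx":0,"ty":0,"tz":0.001,"ax":0,"ay":0,"az":0},
    {"fingers":1,"tx":0,"ty":0,"tz":0.002,"ax":0,"ay":0,"az":0},
    {"fingers":1,"tx":0,"ty":0,"tz":0.003,"ax":0,"ay":0,"az":0},
    {"fingers":1,"tx":0,"ty":0,"tz":0.004,"ax":0,"ay":0,"az":0},
    {"fingers":1,"tx":0,"ty":0,"tz":0.005,"ax":0,"ay":0,"az":0},
  ],
)

```text
time_s: 13.08
tcp_pos: [0.5056, 0.0144, 0.0993]
ee_rot: [[-0.0, -0.984, -0.179], [-0.001, -0.179, 0.984], [-1.0, 0.0, -0.001]]
wrist_force: [0.1, -4.7, -0.0]
gripper_width: 0.006
```

>>> play_rows(
  commands=[
    {"fingers":1,"tx":0,"ty":0,"tz":0.0007,"ax":0,"ay":0,"az":0},
    {"fingers":1,"tx":0,"ty":0,"tz":0.0014,"ax":0,"ay":0,"az":0},
    {"fingers":1,"tx":0,"ty":0,"tz":0.002,"ax":0,"ay":0,"az":0},
    {"fingers":1,"tx":0,"ty":0,"tz":0.0026,"ax":0,"ay":0,"az":0},
  ],
)

```text
time_s: 13.42
tcp_pos: [0.5051, 0.0172, 0.0993]
ee_rot: [[-0.0, -0.984, -0.179], [0.0, -0.179, 0.984], [-1.0, -0.0, 0.0]]
wrist_force: [-0.9, -2.2, -0.0]
gripper_width: 0.006
```

>>> play_rows(
  commands=[
    {"fingers":1,"tx":0,"ty":0,"tz":0.0003,"ax":0,"ay":0,"az":0},
    {"fingers":1,"tx":0,"ty":0,"tz":0.0006,"ax":0,"ay":0,"az":0},
    {"fingers":1,"tx":0,"ty":0,"tz":0.0009,"ax":0,"ay":0,"az":0},
  ],
)

```text
time_s: 13.67
tcp_pos: [0.505, 0.0178, 0.0993]
ee_rot: [[-0.0, -0.984, -0.179], [0.0, -0.179, 0.984], [-1.0, 0.0, 0.0]]
wrist_force: [-1.6, -2.7, -0.7]
gripper_width: 0.006
```

>>> play_rows(
  commands=[
    {"fingers":1,"tx":0,"ty":0,"tz":0.0003,"ax":0,"ay":0,"az":0},
    {"fingers":1,"tx":0,"ty":0,"tz":0.0006,"ax":0,"ay":0,"az":0},
    {"fingers":1,"tx":0,"ty":0,"tz":0.0009,"ax":0,"ay":0,"az":0},
  ],
)

```text
time_s: 13.92
tcp_pos: [0.5049, 0.0184, 0.0993]
ee_rot: [[-0.0, -0.984, -0.179], [-0.0, -0.179, 0.984], [-1.0, 0.0, 0.0]]
wrist_force: [-1.0, -2.0, 0.6]
gripper_width: 0.003
```

```bash
python3 -c "
from h import *
s=r.sense();p=viewer.capture('side');save(p,'s6.png',(260,170,335,240),8);print(s['wrist_force'],s['tcp_pos'])
"
```

```text
[-1.0336 -2.0387  0.5555] [0.5049 0.0184 0.0993]
```

View pics/s6.png

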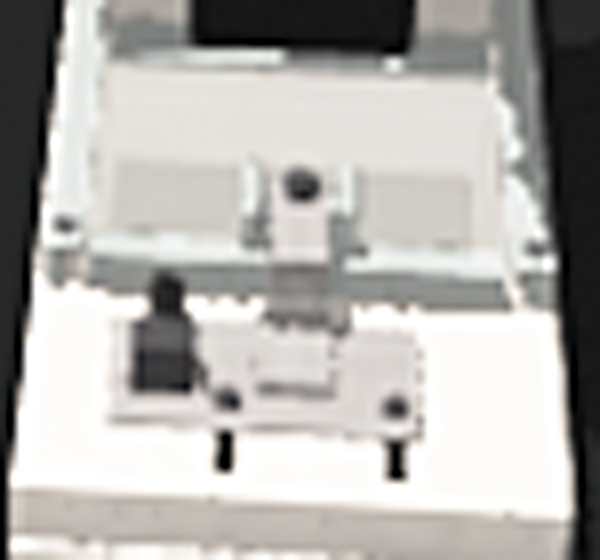

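>>> play_rows(
  commands=[
    {"fingers":1,"tx":0,"ty":0,"tz":0.0004,"ax":0,"ay":0,"az":0},
    {"fingers":1,"tx":0,"ty":0,"tz":0.0008,"ax":0,"ay":0,"az":0},
    {"fingers":1,"tx":0,"ty":0,"tz":0.0012,"ax":0,"ay":0,"az":0},
    {"fingers":1,"tx":0,"ty":0,"tz":0.0015,"ax":0,"ay":0,"az":0},
  ],
)

```text
time_s: 14.3
tcp_pos: [0.5051, 0.0197, 0.0993]
ee_rot: [[0.001, -0.984, -0.179], [0.0, -0.179, 0.984], [-1.0, -0.001, 0.0]]
wrist_force: [-0.9, -1.1, -0.2]
gripper_width: 0.002
```

>>> play_rows(
  commands=[
    {"fingers":1,"tx":0,"ty":0,"tz":0.0006,"ax":0,"ay":0,"az":0},
    {"fingers":1,"tx":0,"ty":0,"tz":0.0012,"ax":0,"ay":0,"az":0},
    {"fingers":1,"tx":0,"ty":0,"tz":0.0018,"ax":0,"ay":0,"az":0},
    {"fingers":1,"tx":0,"ty":0,"tz":0.0024,"ax":0,"ay":0,"az":0},
    {"fingers":1,"tx":0,"ty":0,"tz":0.0027,"ax":0,"ay":0,"az":0},
  ],
)

```text
time_s: 14.72
tcp_pos: [0.5046, 0.0217, 0.0994]
ee_rot: [[0.001, -0.984, -0.179], [0.0, -0.179, 0.984], [-1.0, -0.001, 0.0]]
wrist_force: [0.3, -0.3, 0.4]
gripper_width: 0.004
```

>>> play_rows(
  commands=[
    {"fingers":1,"tx":0,"ty":0,"tz":0.0006,"ax":0,"ay":0,"az":0},
    {"fingers":1,"tx":0,"ty":0,"tz":0.0012,"ax":0,"ay":0,"az":0},
    {"fingers":1,"tx":0,"ty":0,"tz":0.0018,"ax":0,"ay":0,"az":0},
    {"fingers":1,"tx":0,"ty":0,"tz":0.0024,"ax":0,"ay":0,"az":0},
    {"fingers":1,"tx":0,"ty":0,"tz":0.0027,"ax":0,"ay":0,"az":0},
  ],
)

```text
time_s: 15.13
tcp_pos: [0.5045, 0.0225, 0.0994]
ee_rot: [[0.001, -0.984, -0.179], [-0.001, -0.179, 0.984], [-1.0, -0.0, -0.002]]
wrist_force: [2.4, -7.6, -1.2]
gripper_width: 0.008
```

>>> play_rows(
  commands=[
    {"fingers":1,"tx":0,"ty":0,"tz":0.0004,"ax":0,"ay":0,"az":0},
    {"fingers":1,"tx":0,"ty":0,"tz":0.0008,"ax":0,"ay":0,"az":0},
    {"fingers":1,"tx":0,"ty":0,"tz":0.001,"ax":0,"ay":0,"az":0},
    {"fingers":1,"tx":0,"ty":0,"tz":0.001,"ax":0,"ay":0,"az":0},
  ],
)

```text
time_s: 15.47
tcp_pos: [0.5044, 0.0228, 0.0994]
ee_rot: [[0.0, -0.984, -0.179], [-0.002, -0.179, 0.984], [-1.0, -0.0, -0.002]]
wrist_force: [2.9, -7.6, -0.7]
gripper_width: 0.005
```

```bash
python3 -c "
from h import *
p=viewer.capture('side');im=p['image'];a=cv2.imread('pics/s6.png')
save(p,'s7.png',(265,175,330,230),10)
s=r.sense();print(s['tcp_pos'],s['wrist_force'],s['time_s'])
"
```

```text
[0.5043 0.0228 0.0994] [ 3.5953 -8.4059 -0.3115] 15.5167
```

View pics/s7.png

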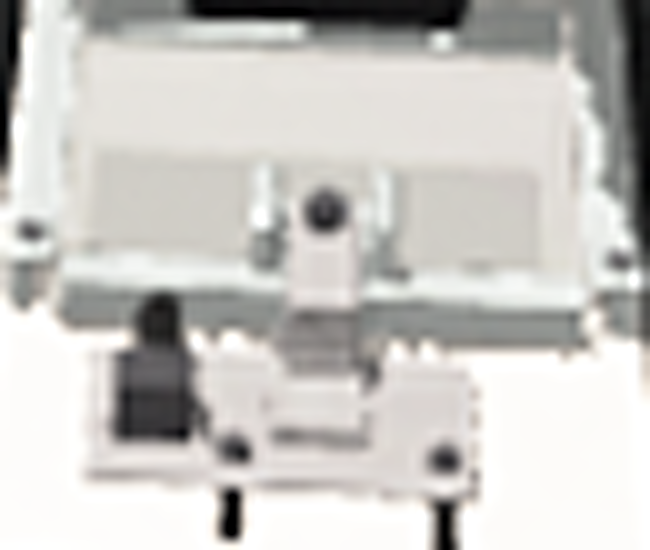

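>>> play_rows(
  commands=[
    {"fingers":1,"tx":0,"ty":0,"tz":0.0004,"ax":0,"ay":0,"az":0},
    {"fingers":1,"tx":0,"ty":0,"tz":0.0008,"ax":0,"ay":0,"az":0},
    {"fingers":1,"tx":0,"ty":0,"tz":0.0012,"ax":0,"ay":0,"az":0},
    {"fingers":1,"tx":0,"ty":0,"tz":0.0012,"ax":0,"ay":0,"az":0},
  ],
)

```text
time_s: 15.85
tcp_pos: [0.5043, 0.0233, 0.0994]
ee_rot: [[0.0, -0.984, -0.179], [-0.003, -0.179, 0.984], [-1.0, 0.0, -0.003]]
wrist_force: [3.9, -10.4, -1.3]
gripper_width: 0.004
```

Force rose to about 11 N. That means either it has latched and is compressing the buffer, or it is right at the crest. I'll back off to see whether the window stays.

>>> play_rows(
  commands=[
    {"fingers":1,"tx":0,"ty":0,"tz":-0.002,"ax":0,"ay":0,"az":0},
    {"fingers":1,"tx":0,"ty":0,"tz":-0.006,"ax":0,"ay":0,"az":0},
    {"fingers":1,"tx":0,"ty":0,"tz":-0.012,"ax":0,"ay":0,"az":0},
    {"fingers":1,"tx":0,"ty":0,"tz":-0.02,"ax":0,"ay":0,"az":0},
    {"fingers":1,"tx":0,"ty":0,"tz":-0.02,"ax":0,"ay":0,"az":0},
  ],
)

```text
time_s: 16.27
tcp_pos: [0.5064, 0.0097, 0.0992]
ee_rot: [[-0.0, -0.984, -0.178], [0.0, -0.178, 0.984], [-1.0, 0.0, 0.0]]
wrist_force: [0.7, -0.2, 0.4]
gripper_width: 0.004
```

```bash
python3 -c "
from h import *
s=r.sense();p=viewer.capture('side');t=viewer.capture('top');print(s['tcp_pos'],s['wrist_force'])
a=p['image'][175:230,265:330];a=cv2.resize(a,None,fx=6,fy=6,interpolation=cv2.INTER_CUBIC)
b=t['image'][165:245,225:335];b=cv2.resize(b,None,fx=3.6,fy=330/80,interpolation=cv2.INTER_CUBIC)
cv2.imwrite('pics/c8.png',np.hstack([a,b])[:,:,::-1])
for n in('catch','window','grip_bar'):
  for P in(p,t):
    for d in spotter.find_in(n,P)[:1]: print(n,d)
"
```

```text
[0.5064 0.0097 0.0992] [ 0.7018 -0.1737  0.4497]
window {'uv': [297.4, 187.3], 'score': 0.82}
window {'uv': [308.5, 224.5], 'score': 0.53}
grip_bar {'uv': [299.8, 187.8], 'score': 0.84}
grip_bar {'uv': [305.6, 224.9], 'score': 0.47}
```

View pics/c8.png

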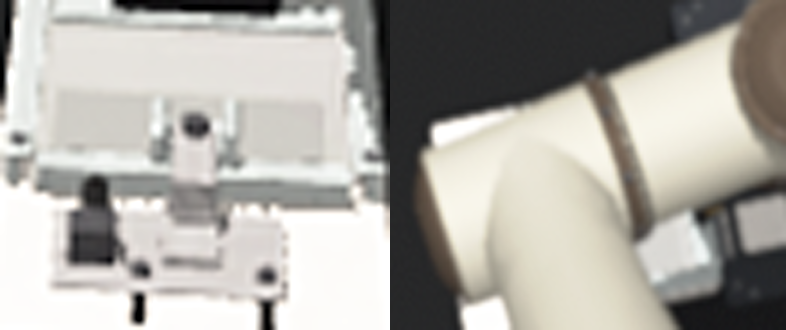

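>>> play_rows(
  commands=[
    {"fingers":1,"tx":-0.02,"ty":0,"tz":-0.004,"ax":0,"ay":0,"az":0},
    {"fingers":1,"tx":-0.05,"ty":0,"tz":-0.004,"ax":0,"ay":0,"az":0},
    {"fingers":1,"tx":-0.075,"ty":0,"tz":-0.004,"ax":0,"ay":0,"az":0},
    {"fingers":1,"tx":-0.09,"ty":0,"tz":0.0,"ax":0,"ay":0,"az":0},
    {"fingers":1,"tx":-0.09,"ty":0,"tz":0.03,"ax":0,"ay":0,"az":0},
  ],
)

```text
time_s: 17.08
tcp_pos: [0.5042, 0.0316, 0.1697]
ee_rot: [[0.006, -0.984, -0.177], [0.001, -0.177, 0.984], [-1.0, -0.006, 0.0]]
wrist_force: [-0.3, 0.8, -0.1]
gripper_width: 0.006
```

>>> play_rows(
  commands=[
    {"fingers":1,"tx":0,"ty":0,"tz":0.05,"ax":0,"ay":0,"az":0},
    {"fingers":1,"tx":0,"ty":0,"tz":0.1,"ax":0,"ay":0,"az":0},
    {"fingers":1,"tx":0,"ty":0,"tz":0.15,"ax":0,"ay":0,"az":0},
    {"fingers":1,"tx":0,"ty":0,"tz":0.19,"ax":0,"ay":0,"az":0},
    {"fingers":1,"tx":0,"ty":0,"tz":0.21,"ax":0,"ay":0,"az":0},
  ],
)

```text
time_s: 17.5
tcp_pos: [0.4737, 0.1905, 0.167]
ee_rot: [[0.001, -0.983, -0.182], [0.001, -0.182, 0.983], [-1.0, -0.001, 0.001]]
wrist_force: [-0.6, -0.0, 0.9]
gripper_width: 0.004
```

>>> play_rows(
  commands=[
    {"fingers":1,"tx":0,"ty":0,"tz":0,"ax":0,"ay":0,"az":0},
    {"fingers":1,"tx":0,"ty":0,"tz":0,"ax":0,"ay":0,"az":0},
    {"fingers":1,"tx":0,"ty":0,"tz":0,"ax":0,"ay":0,"az":0},
  ],
)

```text
time_s: 17.75
tcp_pos: [0.474, 0.1869, 0.1666]
ee_rot: [[-0.001, -0.984, -0.179], [-0.0, -0.179, 0.984], [-1.0, 0.001, -0.0]]
wrist_force: [0.2, -0.7, -0.5]
gripper_width: 0.002
```

```bash
python3 -c "
from h import *
from fit import S
s=r.sense();p=viewer.capture('wrist');save(p,'w9.png');print(s['tcp_pos'],s['wrist_force'])
q=[.4999,.0475,np.radians(10.3)]
for y in (80,100,106,120,140): print(y,proj(p,S(q,[(0,y,71)])[0],s),proj(p,S(q,[(0,y,50)])[0],s))
g=cv2.cvtColor(p['image'],cv2.COLOR_RGB2GRAY)
sd=viewer.capture('side')
old=cv2.resize(cv2.imread('pics/s7.png'),(65,55),interpolation=cv2.INTER_AREA)
new=np.ascontiguousarray(sd['image'][175:230,265:330,::-1])
f=lambda a:cv2.cvtColor(a,cv2.COLOR_BGR2GRAY).astype('float32')[8:34,5:60]
print('side window shift s7->now px',cv2.phaseCorrelate(f(old),f(new)))
fb=lambda a:cv2.cvtColor(a,cv2.COLOR_BGR2GRAY).astype('float32')[36:54,5:50]
print('plate shift',cv2.phaseCorrelate(fb(old),fb(new)))
"
```

```text
[0.474  0.1869 0.1666] [ 0.1822 -0.6797 -0.4664]
80 [251.9094 122.8069] [251.8779 122.3383]
100 [251.9265 148.5997] [251.8943 146.1105]
106 [251.9314 156.1326] [251.899 153.068]
120 [251.9428 173.3559] [251.91   169.0011]
140 [251.9586 197.1367] [251.9251 191.0582]
side window shift s7->now px ((-0.07659794740111892, 0.8584276318713719), 0.6575585774433466)
plate shift ((0.4668246051816922, 0.0771987956985214), 0.7832481493184595)
```

```bash
python3 -c "
from h import *
w=cv2.imread('pics/w9.png')[110:222,185:320];w=cv2.resize(w,None,fx=4,fy=4,interpolation=cv2.INTER_CUBIC)
p=viewer.capture('side');a=p['image'][180:228,268:328,::-1];a=cv2.resize(a,None,fx=260/60,fy=260/60,interpolation=cv2.INTER_CUBIC)
o=cv2.resize(cv2.imread('pics/s7.png')[50:530,30:630],(260,208))
b=np.zeros((w.shape[0],260,3),'uint8');b[:208]=a;b[215:423]=o
cv2.imwrite('pics/c9.png',np.hstack([w,b]));print(np.hstack([w,b]).shape)
"
```

```text
(448, 800, 3)
```

View pics/c9.png

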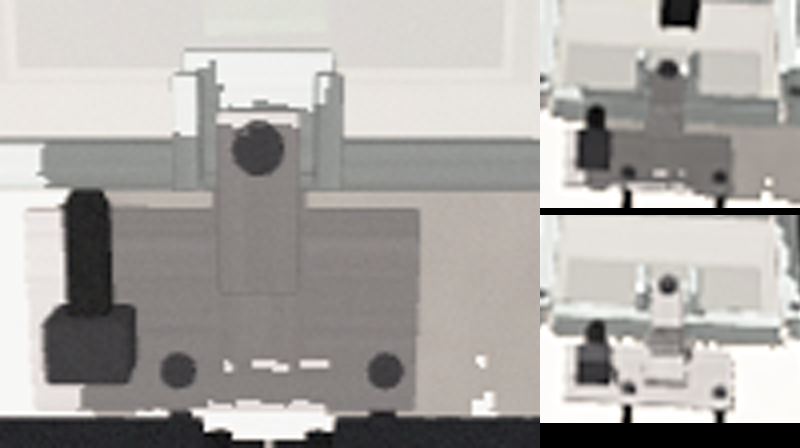

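Wrist close-up: the window's leading edge now lies at the buffer rod's tip, around crop (88,190), and it stayed there after release. To be sure it has latched, I'll push the bar gently backward from its +y face with about 3 N. A latched window won't move.

>>> play_rows(
  commands=[
    {"fingers":1,"tx":0,"ty":0,"tz":-0.04,"ax":0,"ay":0,"az":0},
    {"fingers":1,"tx":0,"ty":0,"tz":-0.09,"ax":0,"ay":0,"az":0},
    {"fingers":1,"tx":0,"ty":0,"tz":-0.13,"ax":0,"ay":0,"az":0},
    {"fingers":1,"tx":0,"ty":0,"tz":-0.155,"ax":0,"ay":0,"az":0},
    {"fingers":1,"tx":0,"ty":0,"tz":-0.16,"ax":0,"ay":0,"az":0},
  ],
)

```text
time_s: 18.32
tcp_pos: [0.4956, 0.0659, 0.1667]
ee_rot: [[-0.001, -0.985, -0.174], [-0.0, -0.174, 0.985], [-1.0, 0.001, -0.0]]
wrist_force: [0.1, 0.4, -0.2]
gripper_width: 0.004
```

>>> play_rows(
  commands=[
    {"fingers":1,"tx":0.0,"ty":0,"tz":0,"ax":0,"ay":0,"az":0},
    {"fingers":1,"tx":0.03,"ty":0,"tz":0,"ax":0,"ay":0,"az":0},
    {"fingers":1,"tx":0.06,"ty":0,"tz":0,"ax":0,"ay":0,"az":0},
    {"fingers":1,"tx":0.08,"ty":0,"tz":0,"ax":0,"ay":0,"az":0},
    {"fingers":1,"tx":0.088,"ty":0,"tz":0,"ax":0,"ay":0,"az":0},
  ],
)

```text
time_s: 18.73
tcp_pos: [0.4943, 0.0694, 0.0987]
ee_rot: [[-0.004, -0.984, -0.179], [-0.001, -0.179, 0.984], [-1.0, 0.004, -0.001]]
wrist_force: [-0.2, -0.1, 0.4]
gripper_width: 0.008
```

>>> play_rows(
  commands=[
    {"fingers":1,"tx":0,"ty":0,"tz":-0.003,"ax":0,"ay":0,"az":0},
    {"fingers":1,"tx":0,"ty":0,"tz":-0.006,"ax":0,"ay":0,"az":0},
    {"fingers":1,"tx":0,"ty":0,"tz":-0.009,"ax":0,"ay":0,"az":0},
    {"fingers":1,"tx":0,"ty":0,"tz":-0.012,"ax":0,"ay":0,"az":0},
    {"fingers":1,"tx":0,"ty":0,"tz":-0.015,"ax":0,"ay":0,"az":0},
  ],
)

```text
time_s: 19.15
tcp_pos: [0.4983, 0.0583, 0.1017]
ee_rot: [[0.002, -0.984, -0.179], [0.001, -0.179, 0.984], [-1.0, -0.002, 0.0]]
wrist_force: [1.1, -0.2, -0.1]
gripper_width: 0.006
```

>>> play_rows(
  commands=[
    {"fingers":1,"tx":0,"ty":0,"tz":-0.0008,"ax":0,"ay":0,"az":0},
    {"fingers":1,"tx":0,"ty":0,"tz":-0.0016,"ax":0,"ay":0,"az":0},
    {"fingers":1,"tx":0,"ty":0,"tz":-0.0024,"ax":0,"ay":0,"az":0},
    {"fingers":1,"tx":0,"ty":0,"tz":-0.0032,"ax":0,"ay":0,"az":0},
    {"fingers":1,"tx":0,"ty":0,"tz":-0.0032,"ax":0,"ay":0,"az":0},
  ],
)

```text
time_s: 19.57
tcp_pos: [0.4981, 0.0558, 0.1008]
ee_rot: [[0.0, -0.984, -0.179], [0.0, -0.179, 0.984], [-1.0, -0.0, -0.0]]
wrist_force: [0.1, -1.5, 0.7]
gripper_width: 0.003
```

>>> play_rows(
  commands=[
    {"fingers":1,"tx":0,"ty":0,"tz":-0.0006,"ax":0,"ay":0,"az":0},
    {"fingers":1,"tx":0,"ty":0,"tz":-0.0013,"ax":0,"ay":0,"az":0},
    {"fingers":1,"tx":0,"ty":0,"tz":-0.0013,"ax":0,"ay":0,"az":0},
  ],
)

```text
time_s: 19.82
tcp_pos: [0.4982, 0.0553, 0.1008]
ee_rot: [[0.0, -0.984, -0.179], [0.001, -0.179, 0.984], [-1.0, -0.0, 0.001]]
wrist_force: [-0.5, 1.9, 1.6]
gripper_width: 0.004
```

>>> play_rows(
  commands=[
    {"fingers":1,"tx":0,"ty":0,"tz":-0.0006,"ax":0,"ay":0,"az":0},
    {"fingers":1,"tx":0,"ty":0,"tz":-0.0011,"ax":0,"ay":0,"az":0},
    {"fingers":1,"tx":0,"ty":0,"tz":-0.0011,"ax":0,"ay":0,"az":0},
  ],
)

```text
time_s: 20.07
tcp_pos: [0.4983, 0.0551, 0.1008]
ee_rot: [[0.0, -0.984, -0.179], [0.002, -0.179, 0.984], [-1.0, -0.0, 0.002]]
wrist_force: [-2.6, 5.0, 1.1]
gripper_width: 0.006
```

The bar holds against 5.6 N of backward force while moving only 0.2 mm, so the window is latched. Retreating.

>>> play_rows(
  commands=[
    {"fingers":1,"tx":0,"ty":0,"tz":0.004,"ax":0,"ay":0,"az":0},
    {"fingers":1,"tx":0,"ty":0,"tz":0.012,"ax":0,"ay":0,"az":0},
    {"fingers":1,"tx":0,"ty":0,"tz":0.02,"ax":0,"ay":0,"az":0},
    {"fingers":1,"tx":-0.01,"ty":0,"tz":0.02,"ax":0,"ay":0,"az":0},
    {"fingers":1,"tx":-0.04,"ty":0,"tz":0.02,"ax":0,"ay":0,"az":0},
  ],
)

```text
time_s: 20.48
tcp_pos: [0.4936, 0.0684, 0.1287]
ee_rot: [[-0.007, -0.984, -0.179], [-0.003, -0.179, 0.984], [-1.0, 0.007, -0.002]]
wrist_force: [0.2, -0.1, -0.4]
gripper_width: 0.005
```

>>> play_rows(
  commands=[
    {"fingers":1,"tx":-0.03,"ty":0,"tz":0,"ax":0,"ay":0,"az":0},
    {"fingers":1,"tx":-0.07,"ty":0,"tz":0.03,"ax":0,"ay":0,"az":0},
    {"fingers":1,"tx":-0.1,"ty":0,"tz":0.08,"ax":0,"ay":0,"az":0},
    {"fingers":1,"tx":-0.1,"ty":0,"tz":0.12,"ax":0,"ay":0,"az":0},
    {"fingers":1,"tx":-0.1,"ty":0,"tz":0.142,"ax":0,"ay":0,"az":0},
  ],
)

```text
time_s: 20.9
tcp_pos: [0.4773, 0.1765, 0.2086]
ee_rot: [[0.005, -0.983, -0.181], [0.003, -0.181, 0.984], [-1.0, -0.005, 0.002]]
wrist_force: [0.2, -1.1, -0.4]
gripper_width: 0.009
```

>>> play_rows(
  commands=[
    {"fingers":1,"tx":0,"ty":0,"tz":0,"ax":0,"ay":0,"az":0},
    {"fingers":1,"tx":0,"ty":0,"tz":0,"ax":0,"ay":0,"az":0},
    {"fingers":1,"tx":0,"ty":0,"tz":0,"ax":0,"ay":0,"az":0},
  ],
)

```text
time_s: 21.15
tcp_pos: [0.4765, 0.1731, 0.2058]
ee_rot: [[-0.001, -0.984, -0.179], [-0.001, -0.179, 0.984], [-1.0, 0.001, -0.0]]
wrist_force: [0.7, 0.5, 0.3]
gripper_width: 0.008
```

```bash
python3 -c "
from h import *
s=r.sense();p=viewer.capture('wrist');save(p,'w10.png');print(s['tcp_pos'],s['wrist_force'],s['time_s'])
# leading edge row: strongest vertical gradient near column 305-315 ; compare against w9, projecting to scanner y
q=[.4999,.0475,np.radians(10.3)]
old=cv2.imread('pics/w9.png',0);new=cv2.imread('pics/w10.png',0)
so=dict(s);so['tcp_pos']=np.array([.474,.1869,.1666])
for n,g,st in(('before',old,so),('now',new,s)):
    c=g[130:185,290:312].mean(1);k=np.argsort(-abs(np.diff(c)))[:4]+130
    for row in k:
        X=ray(p,(300,row+.5),.067,st);d=X[:2]-q[:2];print(n,row,round((-np.sin(q[2])*d[0]+np.cos(q[2])*d[1])*1000,1))
sd=viewer.capture('side')
for P in(p,sd):
  for d in spotter.find_in('cassette_center',P)[:3]: print('cass',d)
for n,z in(('mould',.01),('roll',.026),('dropper',.1)):
  for d in spotter.find_in(n,sd)[:1]: print(n,d['uv'],ray(sd,d['uv'],z))
"
```

```text
[0.4765 0.1731 0.2058] [0.7355 0.5233 0.3339] 21.15
before 143 96.3
before 144 97.1
before 157 107.6
before 145 97.9
now 155 96.8
now 154 95.9
now 166 107.3
now 156 97.8
cass {'uv': [289.0, 277.6], 'score': 0.72}
cass {'uv': [182.9, 293.5], 'score': 0.18}
mould [183.2, 292.6] [0.6535 0.4116 0.01  ]
roll [190.8, 256.3] [0.6691 0.3314 0.026 ]
dropper [214.1, 186.2] [0.6673 0.1801 0.1   ]
```

```bash
python3 -c "
from station import job
print(job.finish_job())"
```

```text
the job is handed in; nothing more can be done
None
```

The cassette is in the scanner's well and the window is latched shut; I handed the job in at about 21 s of the 54 s allowed.

**Cassette:** I gripped the white-wax, pale-green cassette by its long sides, lowered it until it touched the well floor (about 4 N) and let go. A wrist picture then showed it flat, wax up, and clear of the walls. I did not see it again once the window was over it, because the last detector pass did not pick it out under the glass.

**Window:** I pushed it shut in small steps by feel, with a highest reading of about 11 N. That puts the buffer at an estimated 1.5 mm, below the 2.2 mm ramming limit, but I could not measure the compression directly.

**Checks before handing in:**
- **Latch:** a gentle backward push on the grip bar was resisted with about 5.6 N, with only 0.2 mm of movement. The window's own friction is about 1.5 N, so the catch is holding.
- **Leading edge:** it read 107.6 mm before that test and 107.3 mm after it, with the arm clear.
- **Bystanders:** the roll and dropper bottle were detected within about 6 mm of where they started and the mould within about 8 mm. I take that as detector noise, since the arm never went near them.

**What did not fit:**
- During the push the force read about 5 N, then only 1–2 N, then rose at the buffer. That does not match the expected 4–8 N climb.
- The click itself was never seen.
- The side view could not show whether the catch had dropped, so the claim that it latched rests on the backward-push test.

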